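# Lay a try square on a pantry shelf board at the V mark

## Task

A line has to be squared across the shelf board that is clamped on the worktop. Take the try square off the sloping cookbook stand and lay it on the board, wooden stock flush along its whole length against the board's far edge and steel blade flat across the board, with the blade's outer edge (the one level with the stock's end) starting exactly at the point of the V-shaped pencil mark, not at the plain stroke. Leave it lying there and do not push the bowl, the jar or the mill about.

Things in the scene. Friction and masses are not known exactly. Their poses are not given: they have to be found in the camera images.
- square: Loose L-shaped try square, 0.27-0.44 kg, mostly in the blade. Origin: where the blade's outer edge, the stock's inner face and the blade's underside meet. Steel blade x -150..0, y 0..45, z 0..5 mm; dark wooden stock x 0..24, y 0..110, z -16..26. Starts lying on the stand's slope, z tilted 35 deg towards the robot, blade pointing down the slope, stock hooked behind the upper edge.
- square_heel (a point): Point on the stock's inner face at its other end (square frame 0, 110, 0). When the job is done the square is level, its axes are parallel to the V mark's and its origin is at the V mark's origin.
- square_grip (a point): Good grip point: mid-width of the 24 mm wide stock (square frame 12, 40, 24). With the TCP here, tool z along the square's -z and the fingers closing along the square's x, the fingertips just reach the blade's top face and stay clear of the board.
- board: Pale wooden shelf board 200 (x) x 360 (y) x 22 mm on two bearers, immovable, top at 45 mm. Origin on the worktop under its middle; +x points away from the robot to its far edge, a plain upright face at x = 100, z 23..45 with free room beyond. Two dark steel clamp jaws 10 mm high grip the near corners (x -103..-69, y +-143..167).
- mark_v: V-shaped dark pencil mark on the board's top, legs 45 mm long, 26 deg either side of the board's -x. Origin: the point of the V, exactly on the board's far top edge. Axes parallel to the board's. It and the plain stroke may be either way round along the edge.
- mark_line: A single straight pencil stroke 44 mm long on the board's top, square to the far edge; origin at its end on that edge. Not the mark to use.
- stand: Pale wooden cookbook stand, immovable, 160 wide (y), origin on the worktop under its middle. Its flat face, 200 mm long, rises at 35 deg towards +x (away from the robot). Stands to the left or to the right of the board, the bowl on the other side.
- stand_edge (a point): Middle of the stand's upper edge on the sloping face: stand frame (80, 0, 150).
- bowl: Blue fruit bowl, 156 wide, 50 high with fruit up to 75; origin under its middle. To be left alone.
- jar: Amber jar with a wooden cap, 84 wide, 120 high, standing beyond the board; origin under its middle. To be left alone.
- mill: Wooden pepper mill, 60 wide, 145 high, standing beyond the board; origin under its middle. To be left alone.
Not all that is in view belongs to the job. Of the things that look like the square, the middle-sized one is meant.

How it is judged:
By the outcome, as a careful person would: the job done as asked, in the order asked, and still so for the second after the job is handed in, with the robot touching nothing.
It also fails if it takes over 40 s, if anything falls off the work surface, if the arm or the gripper's body presses on something with over 40 N, if the wrist force passes 120 N, or if a joint passes its speed limit or range.

## Robot

A 6-joint arm with a two-finger parallel gripper is mounted at the origin on the work surface. World frame = base frame: x ahead of the robot, y to its left, z up, the work surface at z = 0. Lengths are in m, angles in rad, forces in N, time in s.
With the tool pointing down it reaches from about 0.275 to 0.875 m from the base axis. Payload 12.5 kg.
Tool frame: the origin (TCP) lies between the finger pads, 19 mm behind the fingertips; this is the grasp point; z points along the fingers, y is the line along which they close (so a half turn about z gives the same grasp; the last joint's range is limited). The gripper opens to 85 mm and grips with 20 to 120 N. Pads are 22 mm wide; open, the fingers measure 114 mm over their backs; the gripper's body (76 mm by 85 mm) begins 54 mm behind the grasp point. The pads swing forward as they close: fully open they stand 13 mm farther back than shut.
Start: joints at [-1.366, 0.351, 1.652, -0, 1.139, -0.085], TCP at [0.157, -0.527, 0.25] pointing down, gripper open.
Joint ranges: [-2.75, 2.75], [-0.79, 2.1], [0.01, 2.65], [-1.57, 4.71], [0.07, 3.14], [-2.87, 2.87]. Speed limits (rad/s): [2.22, 2.22, 2.79, 3.14, 3.14, 3.14].

## Interface

Orientations are given as [roll, pitch, yaw] about the fixed x, y, z axes, in that order (R = Rz(yaw) Ry(pitch) Rx(roll)).
In Python, from rig import telemetry, viewer, order gives the robot as it stands. The module is installed in compiled form; this text tells all that it offers.
- The arm moves only by the tool arm_command, never from a script. Its argument "series" is a list of rows, each a list of 4 numbers: the shift along the tool's x, y, z in cm, then the turn about the tool's z in degrees. A call has 1 to 12 rows; each row is the pose to reach, as a shift and turn from the pose commanded when the call began, along the tool's axes at that moment; what a row does not reach only later rows make up. A row lasts 1/12 s, in which the tool goes at most 41.7 mm and 7.16 degrees, less where a joint would pass 70% of its speed; a pose out of reach is approached as far as the arm can. A call with a gripper value outside its range is refused whole. "claw" is the gripper command: -1 is shut, 1 is fully open, values between are in proportion, set as the call begins (left out, the last holds). The fingers move at their own pace and stop on an object; the grip force is fixed at half the most. Time passes only in rows, so rows that repeat a pose let the fingers close. It gives the time, the measured TCP pose, the force, the opening and the grip force at its end, in the units of the state.
- telemetry.observe(): the state, without advancing time (a new reading comes with each control period).
- viewer.capture(name): name is "scene" or "top"; returns the picture (384x512x3 uint8, blue, green, red); there is no depth.
- viewer.camera_params(name): a dict with "fov_y" (degrees; the focal length in pixels is half the picture's height over the tangent of half this angle, whatever the lens; pixels are square), "cx", "cy" (the principal point, pixels), "world_from_camera" (4x4, takes a point from camera to world coordinates). Camera axes: x right, y down, z forward; pixel columns grow to the right and rows downward; lengths in m; the calibration is good to about 2 mm. A picture is of the moment at which its call begins. camera_params takes no time and is no camera call.
- order.hand_in(): hands the job in; it is judged then, once.
The state is a dict: "time": time; "joints": joint angles; "qvel": joint speeds; "joint_efforts": joint torques, N m; "eef_pos": TCP position; "orientation": TCP orientation; "ft_force": force on the tool from outside, world axes, zero at the start; "torque": the same for the moment, N m; "width": finger opening in m; "grip_force": force on a finger pad.
Only numpy, scipy, OpenCV 4.12 (cv2) and the standard library are available. Lean on these libraries where they do the work, as an engineer would, in place of code of your own. Each camera call takes 0.05 s, during which the arm holds its last target. There are 200 camera calls.

## Working session

There is one attempt and no reset: what is moved stays moved. The work goes in short steps, Python scripts to look and compute and a tool call to move; the robot and the scene stay as the last step left them, time stands still between calls to the robot, and variables do not carry over. Pictures are saved under pics/ and viewed, at most 10 in all, crops included, and the job is handed in when it is done.

Besides the shell and the picture viewer there is one more tool, called after "Request:" as name(argument=value, ...), one argument or row to a line, values as JSON. arm_command: Moves the arm, as the interface text tells. Its arguments: {"type":"object","properties":{"series":{"type":"array","items":{"type":"array","items":{"type":"number"}}},"claw":{"type":"number"}},"required":["series"]}

```bash
mkdir -p pics
python3 - <<'E'
from rig import telemetry, viewer
import cv2,numpy as np
for n in("scene","top"):
    im=viewer.capture(n); cv2.imwrite(f"pics/{n}0.png",cv2.resize(im,None,fx=1.5,fy=1.5,interpolation=cv2.INTER_CUBIC)); cv2.imwrite(f"raw_{n}.png",im)
    p=viewer.camera_params(n); print(n,p["fov_y"],p["cx"],p["cy"],np.round(p["world_from_camera"],4).tolist())
s=telemetry.observe();print(s["time"],s["eef_pos"],s["orientation"],s["width"])
E
```

```text
scene 56.31878389541281 258.303811104553 190.14766017444862 [[0.3657, 0.8215, -0.4375, 1.0936], [0.9307, -0.3174, 0.1819, -0.2425], [0.0106, -0.4737, -0.8806, 1.0467], [0.0, 0.0, 0.0, 1.0]]
top 44.00481358285669 251.68401904671325 196.58665158886805 [[0.0177, -0.9944, 0.1038, 0.4725], [-0.9998, -0.0162, 0.0151, -0.0722], [-0.0133, -0.104, -0.9945, 1.504], [0.0, 0.0, 0.0, 1.0]]
0.1 [ 0.15714544 -0.52678398  0.24949237] [-3.14053762e+00 -8.99251280e-05  2.89832713e-01] 0.08535390496070873
```

View pics/scene0.png

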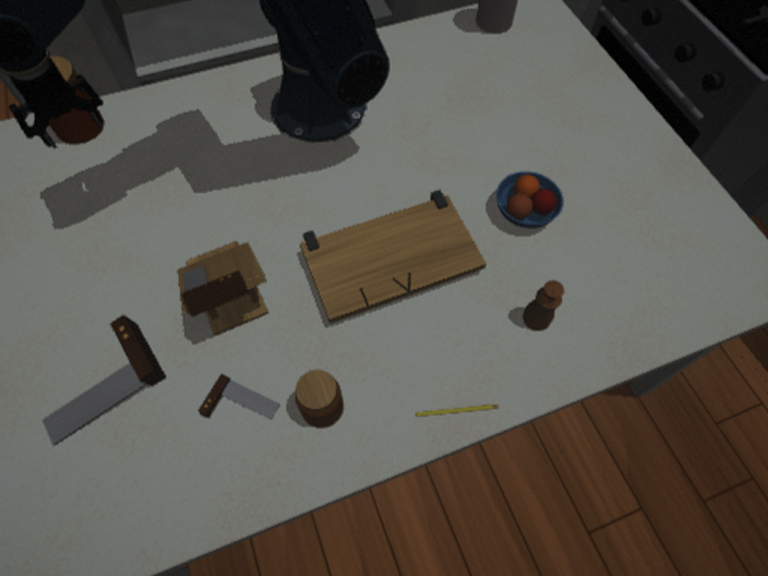

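View pics/top0.png

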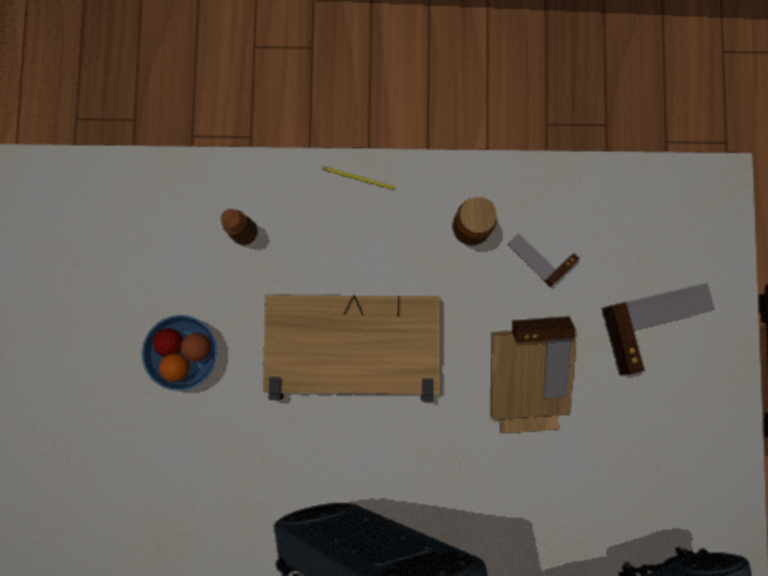

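Candidates for the square, in the top view at 1.5x: one on the stand at (545,345), a large one on the table at (640,335), and a small one on the table at (545,262). The one on the stand is the middle-sized one, so I choose that. The V is at (354,296), the plain stroke at (399,297), and the stand is to the right of the board. Next is one close crop.

```bash
cat > h.py <<'E'
import numpy as np
from rig import viewer
def onplane(n,uv,z):
    p=viewer.camera_params(n);f=192/np.tan(np.radians(p["fov_y"]/2));T=np.array(p["world_from_camera"])
    d=T[:3,:3]@[(uv[0]-p["cx"])/f,(uv[1]-p["cy"])/f,1];o=T[:3,3];return o+d*(z-o[2])/d[2]
def proj(n,X):
    p=viewer.camera_params(n);f=192/np.tan(np.radians(p["fov_y"]/2));T=np.array(p["world_from_camera"])
    c=T[:3,:3].T@(np.array(X)-T[:3,3]);return np.array([p["cx"]+f*c[0]/c[2],p["cy"]+f*c[1]/c[2]])
E
python3 - <<'E'
import cv2
t=cv2.imread("raw_top.png")[190:290,165:395];cv2.imwrite("pics/t1.png",cv2.convertScaleAbs(cv2.resize(t,None,fx=3.4,fy=3.4,interpolation=cv2.INTER_CUBIC),alpha=1.6))
s=cv2.imread("raw_scene.png")[120:230,110:330];cv2.imwrite("pics/s1.png",cv2.convertScaleAbs(cv2.resize(s,None,fx=3.5,fy=3.5,interpolation=cv2.INTER_CUBIC),alpha=1.6))
E
```

```text
(no output)
```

View pics/t1.png

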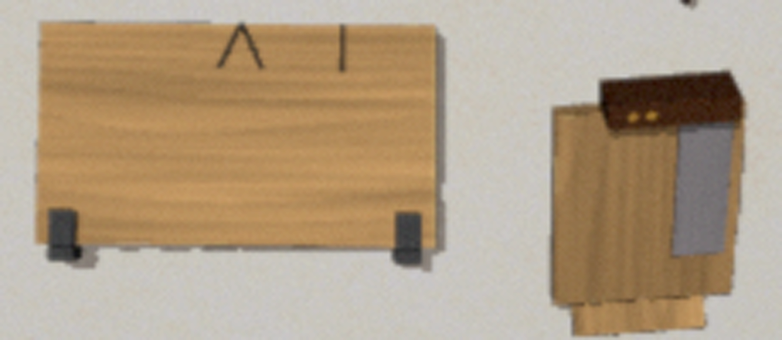

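View pics/s1.png

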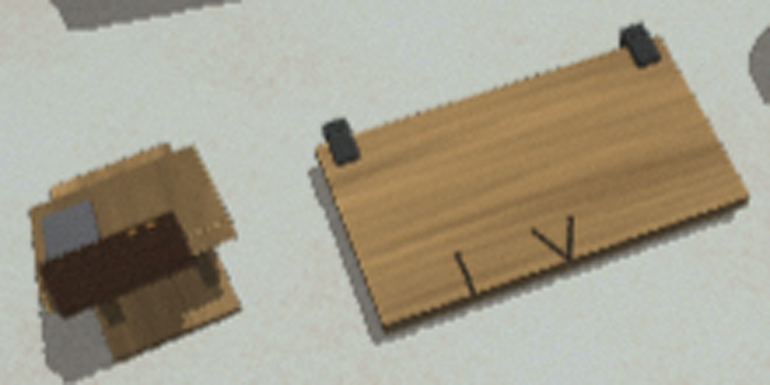

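```bash
cat > fit.py <<'E'
import numpy as np
from h import *
from scipy.optimize import least_squares
from scipy.spatial.transform import Rotation as R
t=lambda u,v:("top",((u+.5)/3.4-.5+165,(v+.5)/3.4-.5+190))
s=lambda u,v:("scene",((u+.5)/3.5-.5+110,(v+.5)/3.5-.5+120))
def fit(obs,x0,tilt,fz=None):
    def pose(q,P): return np.array(q[:3])+R.from_euler("ZY",[q[3],tilt]).apply(P)
    def res(q):
        r=np.concatenate([proj(n,pose(q,P))-uv for P,(n,uv) in obs])
        return r if fz is None else np.append(r,(q[2]-fz)*1500)
    a=least_squares(res,x0,loss="soft_l1");return a.x,res(a.x).reshape(-1)[:2*len(obs)].reshape(-1,2)
if __name__=="__main__":
    b=[((.1,.18,.045),t(40,22)),((.1,-.18,.045),t(436,26)),((-.1,-.18,.045),t(435,250)),((-.1,.18,.045),t(37,244)),
     ((.1,.18,.045),s(748,200)),((.1,-.18,.045),s(385,328)),((-.1,-.18,.045),s(316,148)),((-.1,.18,.045),s(662,38))]
    q,r=fit(b,[.5,0,0,0],0,0);print("board",q.round(4),r.round(1).tolist())
    v,r=fit([((0,0,0),t(241,24)),((0,0,0),s(571,260))],[.6,0,.045,0],0,.045);print("V",v.round(4),r.round(1).tolist())
    d=R.from_euler("z",q[3]).inv().apply(v[:3]-q[:3]);print("V in board",d.round(4))
    m=[((0,.11,.026),t(612,130)),((0,0,.026),t(741,122)),((.024,.11,-.016),t(600,80)),((.024,0,-.016),t(730,71)),
     ((-.15,.045,.005),t(672,254)),((-.15,0,.005),t(726,256)),
     ((0,.11,.026),s(174,212)),((.024,0,-.016),s(65,317)),((.024,.11,-.016),s(196,262)),((0,0,.026),s(40,265))]
    q,r=fit(m,[.5,-.4,.15,0],np.radians(-35));print("square",q.round(4),r.round(1).tolist())
    q,r=fit(m,[.5,-.4,.15,0],np.radians(-35),.15);print("square z.15",q.round(4),r.round(1).tolist())
E
python3 fit.py
```

```text
board [ 5.248e-01  2.200e-03 -2.000e-04  5.400e-03] [[0.1, -0.4], [0.0, -0.3], [0.1, -0.8], [-0.9, -0.5], [0.6, -0.9], [-0.8, -0.5], [-0.6, -0.4], [-0.6, -0.6]]
V [0.6243 0.0009 0.045  0.    ] [[-0.3, -0.2], [-0.4, -0.1]]
V in board [ 0.0995 -0.0018  0.0452]
square [ 0.5516 -0.4179  0.1502  0.0909] [[-1.3, 0.4], [0.1, -0.1], [-0.5, 0.0], [-0.1, -0.2], [0.1, 0.7], [-0.7, -1.0], [-0.5, -0.7], [-0.7, 0.9], [0.1, 0.8], [-0.6, -0.4]]
square z.15 [ 0.5516 -0.4179  0.15    0.0909] [[-1.3, 0.4], [0.1, -0.1], [-0.5, 0.1], [-0.1, -0.2], [0.1, 0.7], [-0.7, -0.9], [-0.5, -0.7], [-0.7, 1.0], [0.1, 0.8], [-0.6, -0.4]]
```

```bash
cat > go.py <<'E'
import sys,numpy as np
from rig import telemetry
from scipy.spatial.transform import Rotation as R
# go.py x y z yaw -> row (cm, deg) from the measured pose
s=telemetry.observe();x,y,z,yaw=map(float,sys.argv[1:5]);M=R.from_euler("xyz",s["orientation"])
d=M.inv().apply(np.array([x,y,z])-s["eef_pos"])*100
print(d.round(2),np.degrees((s["orientation"][2]-yaw+np.pi)%(2*np.pi)-np.pi).round(2),"| t",s["time"],np.round(s["eef_pos"],4),np.round(s["orientation"],3),"F",np.round(s["ft_force"],1),"w",s["width"])
E
python3 go.py .553 -.3556 .25 1.662
```

```text
[ 4.283e+01 -5.090e+00 -4.000e-02] -78.62 | t 0.1 [ 0.1571 -0.5268  0.2495] [-3.141 -0.     0.29 ] F [-0.6 -0.4  0. ] w 0.08535390496070873
```

Request:
arm_command(
  series=[
    [42.8,-5.1,0,-78.6],
    [42.8,-5.1,0,-78.6],
    [42.8,-5.1,0,-78.6],
    [42.8,-5.1,0,-78.6],
    [42.8,-5.1,0,-78.6],
    [42.8,-5.1,0,-78.6],
    [42.8,-5.1,0,-78.6],
    [42.8,-5.1,0,-78.6],
    [42.8,-5.1,0,-78.6],
    [42.8,-5.1,0,-78.6],
    [42.8,-5.1,0,-78.6],
    [42.8,-5.1,0,-78.6],
  ],
  claw=1,
)

```text
time: 1.1
eef_pos: [0.5554, -0.3537, 0.249]
orientation: [-3.141, -0.001, 1.672]
ft_force: [-0.2, -0.6, 0.9]
width: 0.0855
grip_force: 0.0
```

```bash
python3 go.py .553 -.3556 .170 1.662
```

```text
[-0.18 -0.25  7.9 ] 0.56 | t 1.1 [ 0.5554 -0.3537  0.249 ] [-3.141e+00 -1.000e-03  1.672e+00] F [-0.2 -0.6  0.9] w 0.08547828860149764
```

Request:
arm_command(
  series=[
    [0,0,2,0],
    [0,0,4,0],
    [0,0,6,0],
    [0,0,7.9,0],
    [0,0,7.9,0],
    [0,0,7.9,0],
  ],
)

```text
time: 1.6
eef_pos: [0.5518, -0.3561, 0.1705]
orientation: [-3.14, -0.001, 1.659]
ft_force: [0.5, -0.5, -0.1]
width: 0.0854
grip_force: 0.0
```

```bash
python3 go.py .553 -.3556 .170 1.662
```

```text
[0.04 0.12 0.05] -0.16 | t 1.6 [ 0.5518 -0.3561  0.1705] [-3.140e+00 -1.000e-03  1.659e+00] F [ 0.5 -0.5 -0.1] w 0.0853877653365804
```

Good. Now I close.

Request:
arm_command(
  series=[
    [0,0.1,0,0],
    [0,0.1,0,0],
    [0,0.1,0,0],
    [0,0.1,0,0],
    [0,0.1,0,0],
    [0,0.1,0,0],
    [0,0.1,0,0],
    [0,0.1,0,0],
    [0,0.1,0,0],
    [0,0.1,0,0],
  ],
  claw=-1,
)

```text
time: 2.43
eef_pos: [0.5558, -0.3562, 0.1754]
orientation: [3.135, 0.004, 1.661]
ft_force: [0.0, 6.0, 23.2]
width: 0.0288
grip_force: 53.1
```

Request:
arm_command(
  series=[
    [0,0,-0.5,0],
    [0,0,-1,0],
    [0,0,-1.5,0],
    [0,0,-2,0],
    [0,0,-3,0],
    [0,0,-4,0],
    [0,0,-6,0],
    [0,0,-6,0],
    [0,0,-6,0],
  ],
)

```text
time: 3.18
eef_pos: [0.5541, -0.3561, 0.2321]
orientation: [3.14, 0.002, 1.662]
ft_force: [0.4, -0.8, -4.1]
width: 0.0237
grip_force: 59.7
```

```bash
python3 go.py .6 0 .25 1.576
python3 - <<'E'
from rig import viewer
import cv2,numpy as np
t=viewer.capture("top")[170:300,290:420];s=viewer.capture("scene")[110:240,60:190]
cv2.imwrite("pics/l.png",cv2.convertScaleAbs(cv2.resize(np.hstack([t,s]),None,fx=3,fy=3,interpolation=cv2.INTER_CUBIC),alpha=1.8))
E
```

```text
[35.04  7.8  -1.83] 4.9 | t 3.1833 [ 0.5541 -0.3561  0.2321] [3.140e+00 2.000e-03 1.662e+00] F [ 0.4 -0.8 -4.1] w 0.02374424268045443
```

View pics/l.png

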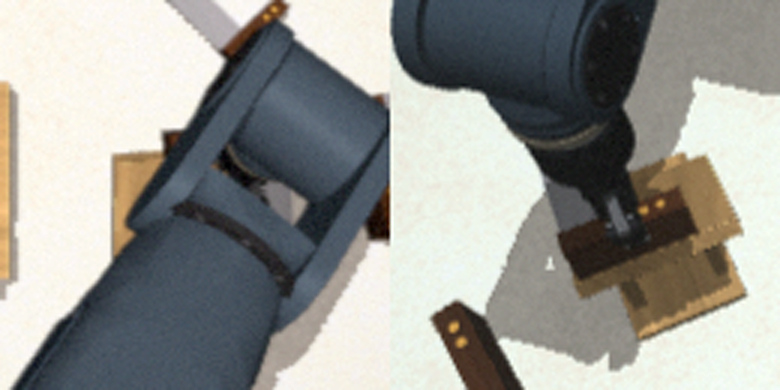

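Run:
```python
from fit import *
c=lambda u,v:("scene",((u-390+.5)/3-.5+60,(v+.5)/3-.5+110))
o=[((0,0,.026),c(560,235)),((0,.11,.026),c(683,190)),((.024,.11,-.016),c(697,233)),((.024,0,-.016),c(575,280))]
from rig import telemetry
e=telemetry.observe()["eef_pos"]
for tl in(-10,0,10):
    q,r=fit(o,[.54,-.42,.21,.09],np.radians(tl));print(tl,q.round(4),r.round(1).tolist(),np.abs(r).sum().round(2))
    print(R.from_euler("ZY",[q[3],np.radians(tl)]).inv().apply(e-q[:3]).round(4))
```

```text
-10 [ 0.5382 -0.4185  0.1839  0.0539] [[-0.6, -0.7], [-1.4, -0.3], [0.5, 1.1], [1.9, 0.1]] 6.45
[0.0263 0.062  0.0423]
0 [ 0.5464 -0.4164  0.2005  0.0544] [[-1.0, -0.1], [-0.9, -0.0], [0.7, 0.5], [1.6, -0.3]] 5.08
[0.0103 0.0604 0.0297]
10 [ 0.5557 -0.4144  0.2193  0.0467] [[-1.5, 0.6], [-0.4, 0.6], [0.7, -0.3], [0.9, -1.1]] 6.07
[-0.0014  0.0589  0.0107]
```

```bash
python3 go.py .644 .062 .232 1.576
```

```text
[40.76 12.8  -0.16] 4.9 | t 3.2833 [ 0.5535 -0.3556  0.2301] [-3.141e+00 -1.000e-03  1.662e+00] F [ 0.1 -0.3 -3.6] w 0.023657135158121415
```

Request:
arm_command(
  series=[
    [3,1,-1,0],
    [7,2,-1,1],
    [11,3.5,-1,2],
    [15,5,-1,3],
    [19,6,-1,4],
    [23,7.5,-1,4.9],
    [27,9,-1,4.9],
    [31,10,-1,4.9],
    [35,11.5,-1,4.9],
    [38,12.3,-1,4.9],
    [40.0,12.7,-0.5,4.9],
    [40.8,12.8,-0.2,4.9],
  ],
)

```text
time: 4.28
eef_pos: [0.644, 0.0655, 0.2314]
orientation: [-3.14, -0.001, 1.579]
ft_force: [-0.8, -0.3, -4.7]
width: 0.0236
grip_force: 59.5
```

Request:
arm_command(
  series=[
    [0,0,0,0],
    [0,0,2,0],
    [0,0,5,0],
    [0,0,8,0],
    [0,0,10.5,0],
    [0,0,12,0],
    [0,0,13,0],
    [0,0,13,0],
    [0,0,13,0],
  ],
)

```text
time: 5.03
eef_pos: [0.6444, 0.0612, 0.1033]
orientation: [3.142, 0.0, 1.575]
ft_force: [0.3, 0.6, -4.7]
width: 0.0239
grip_force: 59.9
```

```bash
python3 go.py .644 .062 .09 1.576
python3 - <<'E'
from rig import viewer
import cv2,numpy as np
t=viewer.capture("top")[150:280,165:295];s=viewer.capture("scene")[130:260,190:320]
cv2.imwrite("pics/p.png",cv2.convertScaleAbs(cv2.resize(np.hstack([t,s]),None,fx=3,fy=3,interpolation=cv2.INTER_CUBIC),alpha=1.8))
E
```

```text
[ 0.08 -0.04  1.33] -0.04 | t 5.0333 [0.6444 0.0612 0.1033] [3.142 0.    1.575] F [ 0.3  0.6 -4.7] w 0.023937088031030535
```

View pics/p.png

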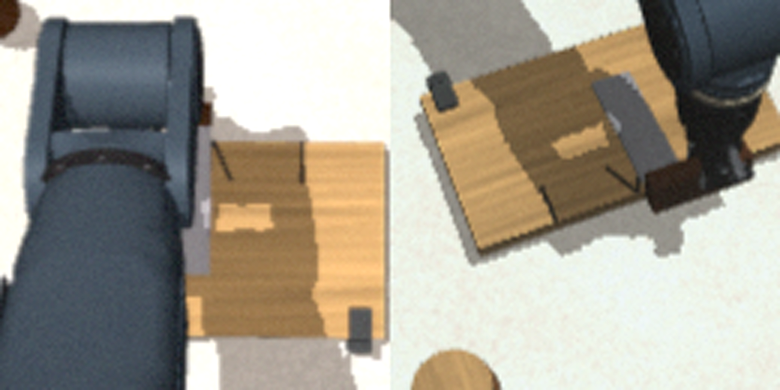

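Request:
arm_command(
  series=[
    [-0.1,0,1,0],
    [-0.1,0,2,0],
    [-0.1,0,2.5,0],
    [-0.1,0,2.7,0],
    [-0.1,0,2.8,0],
    [-0.1,0,2.8,0],
  ],
)

```text
time: 5.63
eef_pos: [0.644, 0.0612, 0.0749]
orientation: [-3.141, 0.0, 1.576]
ft_force: [-1.0, -0.8, 0.4]
width: 0.0224
grip_force: 59.0
```

Request:
arm_command(
  series=[
    [0,0,0.1,0],
    [0,0,0.2,0],
    [0,0,0.2,0],
  ],
)

```text
time: 5.88
eef_pos: [0.6442, 0.0612, 0.0731]
orientation: [3.142, 0.0, 1.576]
ft_force: [0.2, -0.9, 1.7]
width: 0.0229
grip_force: 59.5
```

Run:
```python
from rig import viewer
import cv2,numpy as np
t=viewer.capture("top")[150:280,165:295];s=viewer.capture("scene")[130:260,190:320]
cv2.imwrite("pics/q.png",cv2.convertScaleAbs(cv2.resize(np.hstack([t,s]),None,fx=3,fy=3,interpolation=cv2.INTER_CUBIC),alpha=1.8))
```

```text
(no output)
```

View pics/q.png

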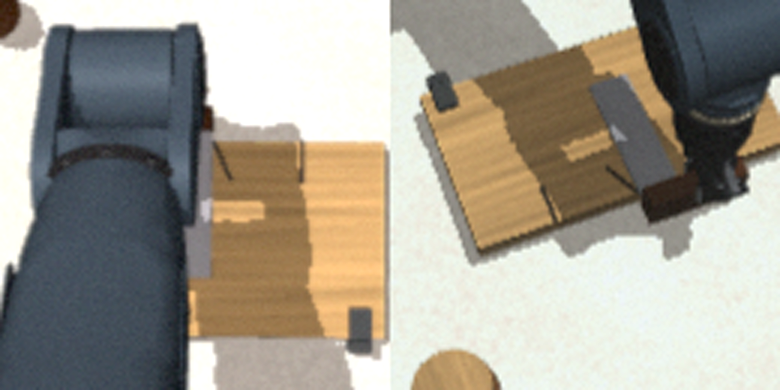

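Request:
arm_command(
  series=[
    [0,0,0.1,0],
    [0,0,0.2,0],
    [0,0,0.2,0],
  ],
)

```text
time: 6.23
eef_pos: [0.6444, 0.0612, 0.0716]
orientation: [3.141, 0.0, 1.576]
ft_force: [-2.4, 0.2, 7.5]
width: 0.0226
grip_force: 60.6
```

Request:
arm_command(
  series=[
    [-0.1,-0.2,-0.05,0],
    [-0.1,-0.4,-0.05,0],
    [-0.1,-0.5,-0.05,0],
    [-0.1,-0.6,-0.05,0],
    [-0.1,-0.6,-0.05,0],
    [-0.1,-0.6,-0.05,0],
  ],
)

```text
time: 6.73
eef_pos: [0.6386, 0.0601, 0.0717]
orientation: [3.141, 0.0, 1.576]
ft_force: [5.2, -0.0, 4.7]
width: 0.0227
grip_force: 60.2
```

Request:
arm_command(
  series=[
    [0,-0.1,0,0],
    [0,-0.15,0,0],
    [0,-0.15,0,0],
  ],
)

```text
time: 6.98
eef_pos: [0.6371, 0.0601, 0.0717]
orientation: [3.141, 0.0, 1.576]
ft_force: [4.8, -0.1, 4.4]
width: 0.0228
grip_force: 60.1
```

Request:
arm_command(
  series=[
    [0,-0.05,0,0],
    [0,-0.1,0,0],
    [0,-0.1,0,0],
  ],
)

```text
time: 7.23
eef_pos: [0.6361, 0.0601, 0.0717]
orientation: [3.141, 0.0, 1.576]
ft_force: [5.6, -0.3, 3.8]
width: 0.0225
grip_force: 60.2
```

Request:
arm_command(
  series=[
    [0,-0.05,0,0],
    [0,-0.1,0,0],
    [0,-0.1,0,0],
  ],
)

```text
time: 7.48
eef_pos: [0.6351, 0.0601, 0.0717]
orientation: [3.141, 0.0, 1.576]
ft_force: [5.3, -0.6, 4.6]
width: 0.0227
grip_force: 60.1
```

Request:
arm_command(
  series=[
    [0,-0.05,0,0],
    [0,-0.1,0,0],
    [0,-0.1,0,0],
  ],
)

```text
time: 7.73
eef_pos: [0.6345, 0.0601, 0.0718]
orientation: [3.139, 0.0, 1.576]
ft_force: [7.1, 0.2, 2.6]
width: 0.0223
grip_force: 59.9
```

Request:
arm_command(
  series=[
    [0,-0.05,0,0],
    [0,-0.1,0,0],
    [0,-0.1,0,0],
  ],
)

```text
time: 7.98
eef_pos: [0.6344, 0.0601, 0.0721]
orientation: [3.137, -0.0, 1.576]
ft_force: [12.2, 0.8, 1.3]
width: 0.0224
grip_force: 59.8
```

Request:
arm_command(
  series=[
    [0,0.05,0,0],
    [0,0.1,0,0],
    [0,0.1,0,0],
    [0,0.1,0,0],
    [0,0.1,0,0],
    [0,0.1,-0.5,0],
    [0,0.1,-2,0],
    [0,0.1,-5,0],
    [0,0.1,-8,0],
    [0,0.1,-12,0],
    [0,0.1,-14,0],
    [0,0.1,-14,0],
  ],
  claw=0.2,
)

```text
time: 8.98
eef_pos: [0.6356, 0.0602, 0.2173]
orientation: [3.133, -0.0, 1.576]
ft_force: [0.4, -0.0, 1.4]
width: 0.0515
grip_force: 0.0
```

Request:
arm_command(
  series=[
    [-4,0,0,0],
    [-8,0,0,0],
    [-12,0,0,0],
    [-16,0,0,0],
    [-20,0,0,0],
    [-24,0,0,0],
    [-28,0,0,0],
    [-30,0,0,0],
    [-30,0,0,0],
  ],
)

```text
time: 9.73
eef_pos: [0.6344, -0.2442, 0.2107]
orientation: [-3.141, 0.0, 1.572]
ft_force: [0.8, 0.4, 0.2]
width: 0.0514
grip_force: 0.0
```

Run:
```python
from rig import viewer
import cv2,numpy as np
t=viewer.capture("top")[170:270,170:300];s=viewer.capture("scene")[120:220,195:325]
cv2.imwrite("t2.png",t);cv2.imwrite("s2.png",s)
cv2.imwrite("pics/r.png",cv2.convertScaleAbs(cv2.resize(np.hstack([t,s]),None,fx=3,fy=3,interpolation=cv2.INTER_CUBIC),alpha=1.8))
```

```text
(no output)
```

View pics/r.png

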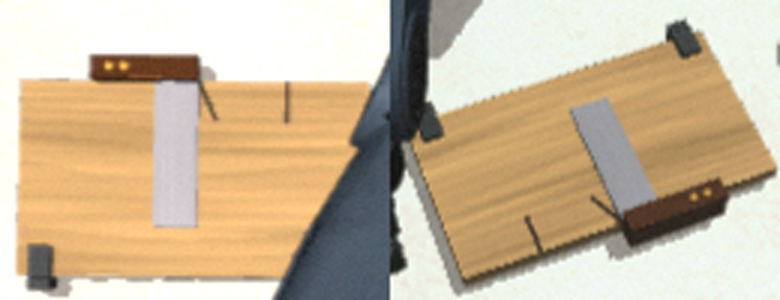

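Run:
```python
import cv2,numpy as np
from h import *
a=cv2.imread("raw_top.png").astype(float).sum(2);b=cv2.imread("t2.png").astype(float)
mid=[]
for v in range(200,210):
    r=a[v,222:249];w=np.clip(np.median(r)-25-r,0,None);x=np.arange(222,249)
    c=x<235.6
    if w[c].sum() and w[~c].sum(): L=(w*x)[c].sum()/w[c].sum();Rr=(w*x)[~c].sum()/w[~c].sum();mid.append((v,L,Rr,(L+Rr)/2))
mid=np.array(mid);print(mid.round(2).tolist())
sat=b[:,:,2]-b[:,:,0]  # wood - steel
E=[];Lf=[]
for v in range(200,243):
    p=sat[v-170];s=p[53:64].mean();wd=p[70:80].mean();f=(p-s)/(wd-s)
    E.append((v,170+60-.5+np.clip(1-f[60:74],0,1).sum()))
    wl=p[38:46].mean();g=(p-s)/(wl-s);Lf.append((v,170+59.5-np.clip(1-g[45:60],0,1).sum()))
E=np.array(E);Lf=np.array(Lf);print("edge",np.polyfit(E[14:,0],E[14:,1],1),E[::6].round(2).tolist())
k=np.polyfit(E[14:,0],E[14:,1],1);l=np.polyfit(Lf[14:,0],Lf[14:,1],1);v=215
P=[onplane("top",(np.polyval(k,v),v),.05)[:2] for v in(200,215,240)];print(np.round(P,4).tolist(),"width",onplane("top",(np.polyval(l,v),v),.05)[1]-P[1][1])
print("yaw",np.arctan2(P[0][1]-P[2][1],P[0][0]-P[2][0]))
print("V mid y",[onplane("top",(m[3],m[0]),.045)[:2].round(4).tolist() for m in mid])
# far board edge in left part (before) 
col=cv2.imread("raw_top.png").astype(float);ss=col[:,:,2]-col[:,:,0]
e=[]
for u in list(range(182,215))+list(range(245,290)):
    p=ss[185:206,u];lo=p[:6].mean();hi=p[-6:].mean();e.append((u,205.5-np.clip((p-lo)/(hi-lo),0,1).sum()))
e=np.array(e);kk=np.polyfit(e[:,0],e[:,1],1);A,B=[onplane("top",(u,np.polyval(kk,u)),.045) for u in(180,295)]
print("board yaw",np.arctan2(-(A[0]-B[0]),A[1]-B[1]),A.round(4),B.round(4))
```

```text
[[200.0, 233.67, 237.4, 235.54], [201.0, 233.24, 237.71, 235.47], [202.0, 232.67, 238.26, 235.46], [203.0, 232.19, 238.51, 235.35], [204.0, 231.68, 239.06, 235.37], [205.0, 231.32, 239.61, 235.47], [206.0, 230.72, 239.75, 235.24], [207.0, 230.23, 240.42, 235.32], [208.0, 229.66, 240.7, 235.18], [209.0, 229.26, 241.31, 235.29]]
edge [-9.07245117e-03  2.37650042e+02] [[200.0, 237.44], [206.0, 236.91], [212.0, 235.7], [218.0, 235.61], [224.0, 235.55], [230.0, 235.56], [236.0, 235.65], [242.0, 235.51]]
[[0.6129, -0.0016], [0.5667, -0.0021], [0.4904, -0.0031]] width 0.0456705778030569
yaw 0.01216690111659803
V mid y [[0.6134, -0.0004], [0.6103, -0.0003], [0.6072, -0.0003], [0.6041, -0.0], [0.601, -0.0002], [0.5979, -0.0005], [0.5948, 0.0001], [0.5917, -0.0002], [0.5886, 0.0002], [0.5855, -0.0002]]
board yaw 0.010741061553242849 [0.6223 0.1718 0.045 ] [ 0.6261 -0.1836  0.045 ]
```

```bash
python3 -c "
from rig import order
print(order.hand_in())"
```

```text
the job is handed in; nothing more can be done
None
```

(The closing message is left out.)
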